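# Refit the lap machine's guard and reset its tripped cutout

## Task

Get the goldsmith's lap machine ready to run again: lower its loose aluminium guard frame over both of the machine's upright pins until it lies flat and fully home, and let go of it. Only then reset the tripped cutout: push its lever fully off (towards the robot), then throw it fully on (away from the robot). The pins get re-clamped along their slots, so find where they really stand; leave the loupe, dish and brass block beside the work where they are.

Things in the scene. Friction and masses are not known exactly. Their poses are not given: they have to be found in the camera images.
- lap: The lap machine, fixed: a grey box 190 mm (its x) by 250 mm (its y), deck 60 mm high, with a steel disc (92 mm across, top at 64 mm) in the middle. Two dark strips (110 mm along x, 34 mm wide, tops 66 mm above the bench) lie at y = -80 and +80 mm; the guard rests on them. Origin: centre of its underside, at bench height; z up, x away from the robot (yaw within 0.25 rad).
- lap_seat (a point): Point midway between the two strips, level with their tops (66 mm up), axes as the machine's. From each strip rises a rigid round steel pin, 10 mm thick, 35 mm tall, its last 6 mm tapered to 7 mm. The pins stand at y = -80 and +80 mm; both have the same x, anywhere from -14 to +14 mm of this point: it changes every time and is not measured, so feel or look for them.
- guard_grip (a point): Centre of the upright black grip block of the loose guard, 28 mm above the plate's underside; block 36 mm (x) by 24 mm (y) by 40 mm high. The guard is a flat aluminium plate 130 mm (x) by 200 mm (y) by 8 mm, 0.3 to 0.5 kg, block in its middle, flat on the bench at first; z up. Fully home, this point is 94 mm above the bench.
- guard_hole (a point): Centre of one of the guard's two round 12 mm through holes, at the underside of the plate: at x = 0, y = +80 mm of the plate; the other is at y = -80 mm, 160 mm away. Between them the plate has two windows, 92 x 36 mm, centred at y = -32 and +32 mm. The guard is symmetric and may go on either way round.
- cutout_top (a point): Centre of the top face of the cutout, a grey box fixed to the bench, 110 mm (x) by 75 mm (y) by 45 mm high; x points away from the robot (yaw within 0.35 rad). A black toggle lever rises from it: a bar 10 mm thick, 18 mm wide along y, 52 mm long from its pivot, which lies 3 mm below this point along y.
- lever (a joint): Angle of the cutout lever in rad: 0 = fully off (leaning 0.55 rad to -x of the box, towards the robot), 0.55 = upright, 1.1 = fully on (leaning 0.55 rad to +x). It starts tripped, about half-way, stays where it is left, and takes about 2 to 5 N to move; rigid stops at both ends.
- loupe: Bystander: folded eye loupe, about 65 x 30 mm, 22 mm high; origin on its underside near the middle.
- dish: Bystander: white china bowl, 84 mm across, 30 mm high; origin at the centre of its underside.
- block: Bystander: brass doming block, a 50 mm cube; origin at the centre of its underside.
Things that resemble listed ones, but are neither listed nor needed, are in the scene too. Of the things that look like the part that bears guard_grip, the larger one is meant.

How it is judged (in metres and radians):
On the way, in this order (a step that is already met when the one before it is completed fails the run):
1. the guard lies flat and fully home over both pins, and is let go (z of guard_grip in the frame of lap between 0.0915 and 0.0965 m and x of guard_grip in the frame of lap between -0.018 and 0.018 m and y of guard_grip in the frame of lap between -0.005 and 0.005 m and angle between the y axis of guard_grip and the y axis of lap, either way round below 0.06 rad and angle between guard_grip's own z axis and vertical below 0.03 rad and contact force between the fingers and guard below 0.3 N), for 0.2 s.
2. then the cutout lever is pushed fully off (value of joint lever below 0.08 rad), for 0.1 s.
3. then the lever is thrown fully on (value of joint lever above 1.02 rad), for 0.1 s.
At the end, for the whole second after the job is handed in: The guard lies flat (within 0.03 rad) on both strips of the lap machine (within 2.5 mm of its home height), over both pins (its centre within 18 mm of the machine's centre in x and 5 mm in y, square to the machine within 0.06 rad), at rest; the cutout lever is fully on (above 1.02 rad) (z of guard_grip in the frame of lap between 0.0915 and 0.0965 m and x of guard_grip in the frame of lap between -0.018 and 0.018 m and y of guard_grip in the frame of lap between -0.005 and 0.005 m and angle between the y axis of guard_grip and the y axis of lap, either way round below 0.06 rad and angle between guard_grip's own z axis and vertical below 0.03 rad and value of joint lever above 1.02 rad and linear speed of guard below 0.01 m/s); the robot touches nothing.
It fails at once if the cutout is switched on while the guard is not home (value of joint lever above 0.95 rad and not (z of guard_grip in the frame of lap between 0.0915 and 0.0965 m and x of guard_grip in the frame of lap between -0.018 and 0.018 m and y of guard_grip in the frame of lap between -0.005 and 0.005 m and angle between the y axis of guard_grip and the y axis of lap, either way round below 0.06 rad and angle between guard_grip's own z axis and vertical below 0.03 rad)).
It fails at once if the loupe is pushed away (more than 30 mm) (distance of loupe from where it was at the start of the episode above 0.03 m).
It fails at once if the dish is pushed away (more than 30 mm) (distance of dish from where it was at the start of the episode above 0.03 m).
It fails at once if the doming block is pushed away (more than 30 mm) (distance of block from where it was at the start of the episode above 0.03 m).
It also fails if it takes over 72 s, if anything falls off the work surface, if the arm or the gripper's body presses on something with over 40 N, if the wrist force passes 120 N, or if a joint passes its speed limit or range.

## Robot

A 7-joint arm with a two-finger parallel gripper is mounted at the origin on the work surface. World frame = base frame: x ahead of the robot, y to its left, z up, the work surface at z = 0. Lengths are in m, angles in degrees, forces in N, time in s.
With the tool pointing down it reaches from about 0.35 to 0.775 m from the base axis. Payload 3.1 kg.
Tool frame: the origin (TCP) lies on the centre line of the jaws, within the pads' length; the fingertips stand 17 mm ahead of it and the grasp point (between the pads) lies 2 mm behind it (robot.tip_reach is the distance from the TCP to the fingertips, in m); z points along the fingers, y is the line along which they close (so a half turn about z gives the same grasp; the last joint's range is limited). The gripper opens to 85 mm and grips with 20 to 120 N. Pads are 22 mm wide; open, the fingers measure 114 mm over their backs; the gripper's body (76 mm by 85 mm) begins 54 mm behind the grasp point. The pads swing forward as they close: fully open they stand 13 mm farther back than shut.
Start: joints at [69.746, 17.813, 0.802, 86.603, -0.252, 75.585, -1.558], TCP at [0.169, -0.523, 0.248] pointing down, gripper open.
Joint ranges: [-154.91, 154.91], [-16.99, 109.72], [-72.82, 74.43], [7.12, 147.25], [-82.49, 262.49], [11.32, 116.49], [-174.64, 174.64]. Speed limits (degrees/s): [159.86, 159.86, 180, 180, 180, 180, 180].

## Interface

Orientations are given as [roll, pitch, yaw] about the fixed x, y, z axes, in that order (R = Rz(yaw) Ry(pitch) Rx(roll)).
In Python, from station import robot, fingers, vision, workorder, recognise gives the robot as it stands. Calls block until the motion is done:
- robot.move_to(position, orientation): joint-space move of the TCP to a pose.
- robot.line_to(position, orientation=None, velocity=0.15, f_stop=None): straight line of the TCP; orientation=None keeps the orientation; velocity is the mean speed in m/s. With f_stop (N) it stops when the force on the tool has changed by that much, and returns True; else False.
- robot.move_j(angles): joint-space move.
- fingers.gripper_to(opening, force=None): opening from 0.0 (shut) to 1.0 (fully open); force is the grip in N (None keeps the last); returns when the fingers have stopped.
- robot.pause(seconds).
- robot.inverse_kinematics(position, orientation): joint angles nearest the present ones, or None.
- vision.grab_frame(name): name is "scene" or "top"; returns the picture (420x560x3 uint8, red, green, blue); there is no depth.
- vision.calibration(name): a dict with "mtx" (3x3 intrinsics, pixels), "k1" (the pictures are not rectified: a ray, as slopes to the right and down, at radius r is drawn at 1 + k1 r^2 times it, then the intrinsics apply), "extrinsics" (4x4, takes a point from world to camera coordinates). Camera axes: x right, y up, looking along -z (the intrinsics and any distortion apply to the point x, -y, -z); pixel columns grow to the right and rows downward; lengths in m; the calibration is good to about 2 mm. A picture is of the moment at which its call begins. calibration takes no time and is no camera call.
A pose or a line that the arm cannot do raises robot.PlanningError and nothing moves.
- workorder.close_job(): hands the job in; it is judged then, once.
Trained networks look in the newest picture that a camera, given by its name, has taken for a name from the list of things; names that differ only in an ending like _2 or _b are one class to them, and where a whole thing is asked for, a point or a joint stands for the part that bears it (a point fixed in the world has none). Each returns a list of dicts, best first, with "p" (0 to 1); they miss things now and then, are a little off and sometimes report something else, mostly with a low value. They report only what shows in the picture. A call takes as long as a camera call. They do not tell look-alikes from the thing itself.
- recognise(label, camera): "rect" ([centre column, centre row, width, height] in pixels, round what is visible of it).
Readings, each from a call of its own:
- robot.current_time_s(): time.
- robot.current_joint_positions(): joint angles.
- robot.current_dq(): joint speeds.
- robot.current_joint_torque(): joint torques, N m.
- robot.current_tool_pos(): TCP position.
- robot.current_eef_rot(): TCP orientation.
- robot.current_contact_force(): force on the tool from outside, world axes, zero at the start.
- robot.current_torque(): the same for the moment, N m.
- robot.current_finger_gap(): opening from 0.0 (shut) to 1.0 (fully open).
- robot.current_gripper_force(): force on a finger pad.
Only numpy, scipy, OpenCV 4.12 (cv2) and the standard library are available. Lean on these libraries where they do the work, as an engineer would, in place of code of your own. Each camera call takes 0.05 s, during which the arm holds its last target. There are 200 camera calls.

## Working session

There is one attempt and no reset: what is moved stays moved. The work goes in short steps, each a Python script; the robot and the scene stay as the last script left them, time stands still between calls to the robot, and variables do not carry over. Pictures are saved under pics/ and viewed, at most 10 in all, crops included, and the job is handed in when it is done.

```bash
mkdir -p pics; ls; python3 - <<'E'
from station import robot, fingers, vision, workorder, recognise
import cv2
for c in ("scene","top"):
    im=vision.grab_frame(c); cv2.imwrite(f"pics/{c}0.png",im[:,:,::-1])
    k=vision.calibration(c); print(c,k)
    for l in ("lap","guard_grip","guard_hole","cutout_top","lever","loupe","dish","block"):
        print(l,[( [round(float(v)) for v in d["rect"]],round(d["p"],2)) for d in recognise(l,c)])
print(robot.current_time_s(),robot.current_eef_rot())
E
```

```text
pics
scene {'mtx': array([[466.51073985,   0.        , 271.34230495],
       [  0.        , 466.51073985, 209.52262175],
       [  0.        ,   0.        ,   1.        ]]), 'k1': -0.11769361235364144, 'extrinsics': array([[ 0.84767278,  0.53041027, -0.01076144, -0.48127043],
       [-0.44589033,  0.72329557,  0.52728107,  0.15941323],
       [ 0.287459  , -0.44216339,  0.84962278, -1.31879505],
       [ 0.        ,  0.        ,  0.        ,  1.        ]])}
lap [([265, 234, 124, 121], 0.74)]
guard_grip [([169, 349, 106, 103], 0.94), ([98, 300, 68, 61], 0.64)]
guard_hole [([98, 298, 72, 59], 0.98), ([172, 351, 103, 103], 0.74)]
cutout_top [([324, 143, 48, 37], 0.78)]
lever [([328, 133, 7, 13], 0.49), ([265, 234, 124, 121], 0.37)]
loupe [([306, 324, 24, 21], 0.6), ([326, 144, 45, 38], 0.28)]
dish [([358, 252, 33, 32], 0.97)]
block [([392, 189, 28, 26], 0.78)]
top {'mtx': array([[483.65956373,   0.        , 280.98124154],
       [  0.        , 483.65956373, 214.36712996],
       [  0.        ,   0.        ,   1.        ]]), 'k1': -0.003015130325800184, 'extrinsics': array([[ 0.02950098, -0.99955199, -0.0050501 ,  0.04103121],
       [ 0.9873713 ,  0.02835399,  0.15586523, -0.52458195],
       [-0.15565221, -0.0095845 ,  0.98776542, -1.33779507],
       [ 0.        ,  0.        ,  0.        ,  1.        ]])}
lap [([294, 211, 98, 83], 0.9)]
guard_grip [([415, 226, 78, 57], 0.66), ([419, 301, 56, 44], 0.63), ([200, 140, 27, 26], 0.33)]
guard_hole [([414, 225, 75, 57], 0.84), ([416, 302, 55, 49], 0.64)]
cutout_top [([180, 210, 26, 43], 0.95)]
lever [([173, 210, 14, 11], 0.57), ([181, 213, 29, 42], 0.17)]
loupe [([343, 147, 17, 19], 0.44)]
dish [([273, 137, 28, 32], 0.8)]
block [([200, 141, 31, 28], 0.82)]
0.9 [ 1.79994644e+02 -5.99966299e-04  1.78745002e+01]
```

```bash
python3 - <<'E'
import cv2
a=cv2.imread("pics/top0.png")[100:350,140:480]
cv2.imwrite("pics/topcrop.png",cv2.resize(a,(800,588),interpolation=cv2.INTER_CUBIC))
E
```

```text
(no output)
```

View pics/topcrop.png

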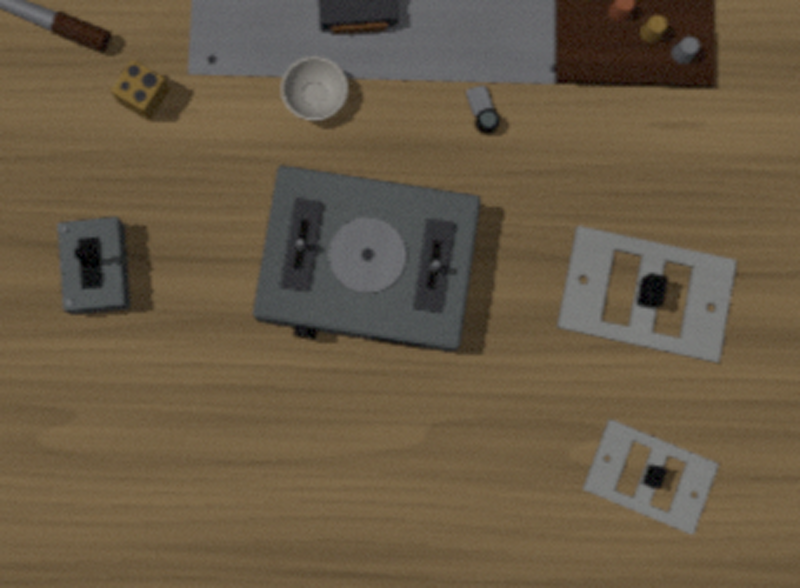

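View pics/scene0.png

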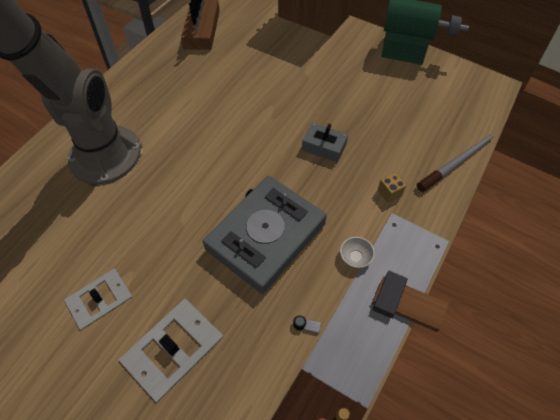

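The top view shows two guard-like frames. The large one is at (415,226) in top and (169,349) in scene; the small one is at (417,302) and (98,300). The description says to take the larger. The lap is at (294,211), with pins near (268,204) and (325,213). The cutout is at (180,210). I'll take close crops to check this choice and to locate the pins.

```bash
cat > h.py <<'E'
import numpy as np, cv2
from scipy.optimize import least_squares
from station import robot, fingers, vision, workorder, recognise
CAL={c:vision.calibration(c) for c in("scene","top")}
def proj(c,P):
    k=CAL[c];E=k["extrinsics"];p=np.atleast_2d(P)@E[:3,:3].T+E[:3,3]
    s=np.c_[p[:,0],-p[:,1]]/-p[:,2:]; s=s*(1+k["k1"]*(s**2).sum(1,keepdims=True))
    return s@k["mtx"][:2,:2].T+k["mtx"][:2,2]
def unproj(c,uv,z):
    return least_squares(lambda q:(proj(c,[q[0],q[1],z])-uv)[0],[.5,0],x_scale=.1).x
def place(pose,pts):
    x,y,a=pose;R=np.array([[np.cos(a),-np.sin(a)],[np.sin(a),np.cos(a)]]);pts=np.asarray(pts,float)
    return np.c_[pts[:,:2]@R.T+[x,y],pts[:,2]]
E
python3 - <<'E'
from h import *
for n,uv,z in(("guard",(415,226),.008),("lap",(294,211),.03),("cut",(180,210),.03),("small",(417,302),0),("loupe",(343,147),.01),("dish",(273,137),.01),("block",(200,141),.02)):
    print(n,unproj("top",np.array(uv),z).round(3))
t=cv2.imread("pics/top0.png");s=cv2.imread("pics/scene0.png")
f=lambda im,u,v,w,h,k:cv2.resize(im[v:v+h,u:u+w],None,fx=k,fy=k,interpolation=cv2.INTER_CUBIC)
A=f(t,245,165,100,90,4);B=f(t,370,190,90,70,4)
C=f(s,200,172,130,120,3);D=f(s,115,295,110,105,3)
W=np.zeros((600,800,3),np.uint8)
def put(X,r,c):
    X=X[:600-r,:800-c];W[r:r+X.shape[0],c:c+X.shape[1]]=X
put(C,0,0);put(f(s,115,295,110,80,3),362,0);put(A,0,400);put(f(t,375,195,80,60,4),362,400)
cv2.imwrite("pics/close.png",W)
E
```

```text
guard [ 0.505 -0.334]
lap [0.536 0.019]
cut [0.529 0.348]
small [ 0.288 -0.339]
loupe [ 0.737 -0.122]
dish [0.762 0.087]
block [0.74  0.303]
```

View pics/close.png

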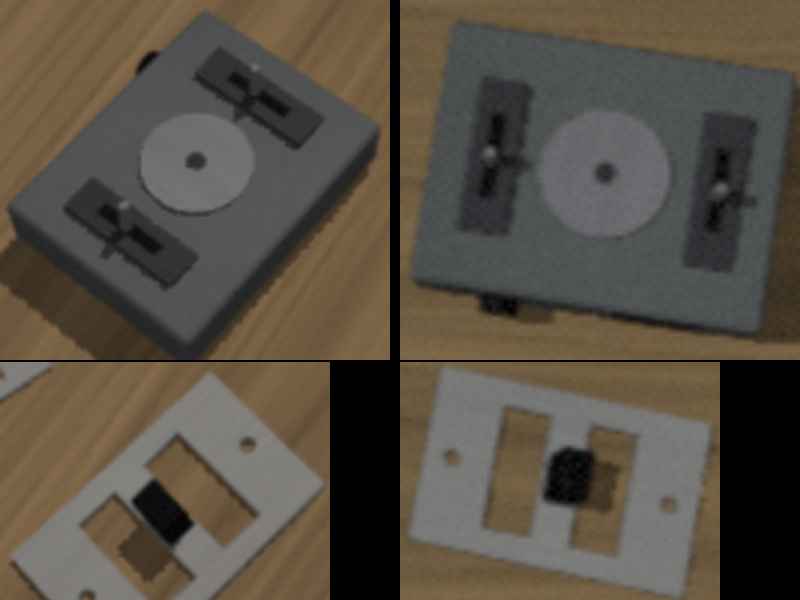

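The crops confirm the choice: the large guard has its block in the middle and holes at panel points (452,458) and (669,506). The pin tips show as bright dots at (490,154) and (720,190) in the top crop, and at (256,68) and (124,205) in the scene crop.

```bash
python3 - <<'E'
from h import *
px=lambda L,u0,v0,k:np.array([[u0+(x+.5)/k-.5,v0+(y+.5)/k-.5] for x,y in L])
lc=[(.095,.125,.06),(.095,-.125,.06),(-.095,-.125,.06),(-.095,.125,.06),(0,0,.064)]
T=px([(59,22),(397,73),(360,333),(14,283),(205,173)],245,165,4); PT=px([(90,154),(320,190)],245,165,4)
S=px([(207,12),(379,128),(10,210),(196,162)],200,172,3); PS=px([(256,68),(124,205)],200,172,3); si=[3,0,2,4]
def show(n,f,x0):
    r=least_squares(f,x0,x_scale=.05,loss="soft_l1");print(n,r.x.round(4),f(r.x).reshape(-1,2).round(1).tolist());return r.x
def fl(q,cams="ts"):
    P=place(q[:3],lc);pp=place(q[:3],[(q[3],.08,.101),(q[3],-.08,.101)]);o=[]
    if "t" in cams:o+=[proj("top",P)-T,proj("top",pp)-PT]
    if "s" in cams:o+=[proj("scene",P[si])-S,proj("scene",pp)-PS]
    return np.vstack(o).ravel()
gc=[(.065,.1,.008),(.065,-.1,.008),(-.065,-.1,.008),(-.065,.1,.008),(0,.08,.008),(0,-.08,.008)]
GT=px([(42,4),(311,63),(284,236),(10,179),(52,96),(269,144)],375,195,4)
# scene: far-left-top corner is +x? use both orders via indices
GS=px([(248,83),(87,233)],115,295,3)
def fg(q,cams="ts"):
    P=place(q,gc);o=[]
    if "t" in cams:o+=[proj("top",P)-GT]
    if "s" in cams:o+=[proj("scene",P[4:])-GS]
    return np.vstack(o).ravel()
for c in("ts","t","s"):
    show("lap "+c,lambda q:fl(q,c),[.536,.019,-.15,0]); show("guard "+c,lambda q:fg(q,c),[.505,-.334,-.2])
# cutout via rects
print(unproj("top",np.array([180,210]),.045),unproj("scene",np.array([324,137]),.045))
t=cv2.imread("pics/top0.png")[180:240,155:215];s=cv2.imread("pics/scene0.png")[115:170,295:355]
cv2.imwrite("pics/cut.png",np.hstack([cv2.resize(x,(400,360),interpolation=cv2.INTER_CUBIC) for x in(t,s)]))
E
```

```text
lap ts [ 0.5408  0.0139 -0.1292 -0.0047] [[-1.4, -1.7], [0.9, -1.0], [0.8, -0.1], [-1.3, -1.6], [0.3, -0.5], [0.3, -0.9], [0.7, -0.9], [-1.3, -2.3], [1.3, -1.4], [-3.0, -1.9], [-0.4, -0.3], [-0.9, -0.2], [-1.1, -0.1]]
guard ts [ 0.5103 -0.3329 -0.1896] [[-0.2, -0.1], [-0.0, -0.3], [-0.7, -0.0], [-0.5, -0.8], [-0.0, -0.2], [-0.0, -0.4], [-1.2, -0.7], [-1.2, 0.6]]
lap t [ 0.538   0.0144 -0.1225 -0.0045] [[-1.9, -0.5], [0.5, -0.4], [0.8, 0.7], [-1.4, -0.3], [0.1, 0.4], [0.0, 0.2], [0.5, -0.1]]
guard t [ 0.5095 -0.3335 -0.1851] [[-0.1, 0.4], [0.1, -0.1], [-0.3, 0.1], [-0.2, -0.3], [0.2, 0.2], [0.2, -0.2]]
lap s [ 0.5453  0.0131 -0.1242 -0.007 ] [[-0.2, -1.4], [2.7, -0.6], [-1.6, -0.5], [1.0, 0.8], [-0.3, 0.3], [-0.3, 0.6]]
guard s [ 0.5127 -0.3314 -0.2047] [[0.3, -0.3], [-0.3, 0.3]]
[0.52690753 0.34438521] [0.52322259 0.34638424]
```

View pics/cut.png

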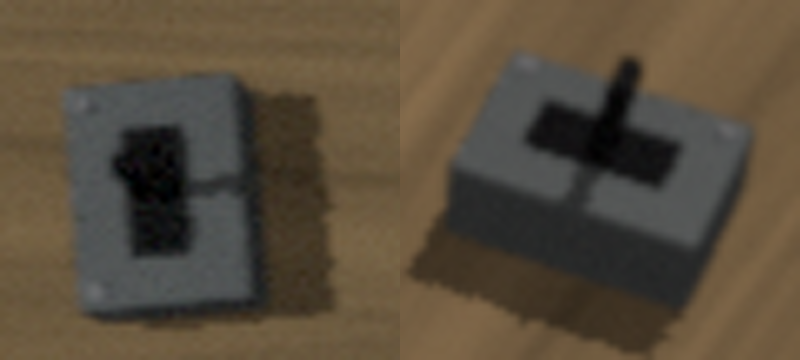

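The lever stands about upright in the cutout, with its tip leaning slightly to +y in the top view at (125,165) of that panel. Next I'll grasp the large guard.

```bash
python3 - <<'E'
from h import *
px=lambda L,u0,v0,kx,ky:np.array([[u0+(x+.5)/kx-.5,v0+(y+.5)/ky-.5] for x,y in L])
C=px([(235,75),(62,90),(80,308),(252,298)],155,180,400/60,6) # +x-y,+x+y,-x+y,-x-y
cc=[(.055,-.0375,.045),(.055,.0375,.045),(-.055,.0375,.045),(-.055,-.0375,.045)]
f=lambda q:(proj("top",place(q,cc))-C).ravel()
r=least_squares(f,[.527,.345,0],x_scale=.05);print("cut",r.x.round(4),r.fun.round(1))
o=[180,0,-10.9]
fingers.gripper_to(0.6,60)
robot.move_to([.510,-.333,.15],o)
print(robot.line_to([.510,-.333,.034],o,velocity=.08,f_stop=6),robot.current_tool_pos())
fingers.gripper_to(0.0,60)
print("gap",robot.current_finger_gap(),robot.current_gripper_force())
robot.line_to([.510,-.333,.19],o,velocity=.12)
robot.pause(.3)
print(robot.current_finger_gap(),robot.current_contact_force(),robot.current_torque(),robot.current_time_s())
im=vision.grab_frame("top");cv2.imwrite("pics/t1.png",im[:,:,::-1])
im=vision.grab_frame("scene");cv2.imwrite("pics/s1.png",im[:,:,::-1])
E
```

```text
cut [0.5222 0.3494 0.1262] [ 0.2 -0.6  0.  -0.6 -0.4  1.   0.2  0.1]
False [ 0.51046645 -0.33329403  0.03465639]
gap 0.2715358532510312 61.9048547744751
0.26833366714449924 [-0.35474704  0.03278963 -3.82114516] [ 0.01858682  0.01767957 -0.00013419] 6.5333
```

```bash
python3 - <<'E'
from h import *
o=[180,0,-7.1]
robot.move_to([.534,.0152,.19],o)
robot.line_to([.534,.0152,.150],o,velocity=.1)
robot.pause(.2)
W=[]
for c,u,v,w,h in(("top",235,160,120,100),("scene",195,150,140,120)):
    im=vision.grab_frame(c)[:,:,::-1];cv2.imwrite(f"pics/{c}2.png",im)
    W.append(cv2.resize(im[v:v+h,u:u+w],(400,int(h*400/w)),interpolation=cv2.INTER_CUBIC)[:333])
W=[np.pad(x,((0,343-x.shape[0]),(0,0),(0,0))) for x in W]
cv2.imwrite("pics/over.png",np.hstack(W))
print(robot.current_contact_force(),robot.current_tool_pos(),robot.current_time_s())
E
```

```text
[ 0.1081067  -0.07508125 -3.96379025] [0.53448386 0.01523501 0.15070621] 8.8
```

View pics/over.png

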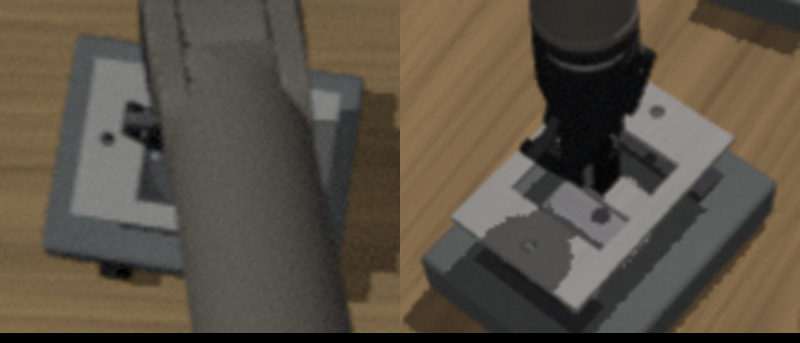

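```bash
python3 - <<'E'
from h import *
u=lambda c,x,y,u0,v0,k,z:unproj(c,np.array([u0+(x+.5)/k-.5,v0+(y+.5)/k-.5]),z)
kt,ks=400/120,400/140
pt=[u("top",90,154,245,165,4,.101),u("top",320,190,245,165,4,.101)]
ps=[u("scene",256,68,200,172,3,.101),u("scene",124,205,200,172,3,.101)]
ht=u("top",107,138,235,160,kt,.122)
hs=[u("scene",257,112,195,150,ks,.122),u("scene",130,246,195,150,ks,.122)]
nom=place([.5345,.0152,np.radians(-7.1)],[(0,.08,0),(0,-.08,0)])
print("pins top",np.round(pt,4),"scene",np.round(ps,4))
print("hole top",ht.round(4),"scene",np.round(hs,4),"nominal",nom.round(4))
print("pin-hole top",(pt[0]-ht).round(4),"scene",(np.array(ps)-hs).round(4))
for p in(pt,ps): d=p[0]-p[1];print(np.hypot(*d),np.degrees(np.arctan2(-d[0],d[1])) ,np.mean(p,0))
E
```

```text
pins top [[ 0.5438  0.0945]
 [ 0.5234 -0.0631]] scene [[ 0.5485  0.0944]
 [ 0.528  -0.0637]]
hole top [0.5456 0.0949] scene [[ 0.5468  0.0951]
 [ 0.528  -0.0644]] nominal [[ 0.5444  0.0946  0.    ]
 [ 0.5246 -0.0642  0.    ]]
pin-hole top [-0.0019 -0.0004] scene [[ 0.0018 -0.0006]
 [ 0.      0.0007]]
0.15892732273680998 -7.389551581592347 [0.53357185 0.01572125]
0.15947184632037462 -7.389376642608546 [0.53828525 0.01535364]
```

```bash
python3 - <<'E'
from h import *
a=np.radians(-7.4);o=[180,0,-7.4];c=np.array([.5343,.0152])
for dx,dy in((0,0),(.002,0),(-.002,0),(.004,0),(-.004,0),(0,.002),(0,-.002)):
    p=c+[dx*np.cos(a)-dy*np.sin(a),dx*np.sin(a)+dy*np.cos(a)]
    robot.line_to([*p,.146],o,velocity=.08)
    s=robot.line_to([*p,.1030],o,velocity=.03,f_stop=5)
    z=robot.current_tool_pos();print(dx,dy,s,z.round(4),robot.current_contact_force().round(1),robot.current_torque().round(2))
    if z[2]<.125:break
print(robot.current_time_s())
E
```

```text
0 0 False [0.5344 0.0152 0.1032] [ 0.1  1.1 -4.8] [-0.03  0.   -0.  ]
10.6333
```

```bash
python3 - <<'E'
from h import *
o=[180,0,-7.4]
s=robot.line_to([.5343,.0152,.0985],o,velocity=.015,f_stop=5)
print(s,robot.current_tool_pos().round(4),robot.current_contact_force().round(1),robot.current_torque().round(2))
fingers.gripper_to(0.6); robot.pause(.4)
print(robot.current_contact_force().round(2),robot.current_finger_gap())
robot.line_to([.5343,.0152,.22],o,velocity=.15)
robot.move_to([.45,.349,.24],[180,0,97.2]) if robot.inverse_kinematics([.45,.349,.24],[180,0,97.2]) is not None else print("noik")
W=[]
for c,u,v,w,h in(("top",235,160,120,100),("scene",195,150,140,120)):
    im=vision.grab_frame(c)[:,:,::-1];cv2.imwrite(f"pics/{c}3.png",im)
    W.append(cv2.resize(im[v:v+h,u:u+w],(400,int(h*400/w)),interpolation=cv2.INTER_CUBIC)[:333])
cv2.imwrite("pics/home.png",np.hstack([np.pad(x,((0,343-x.shape[0]),(0,0),(0,0))) for x in W]))
print(robot.current_time_s(),robot.current_tool_pos(),robot.current_joint_positions())
E
```

```text
True [0.5348 0.0152 0.1006] [-0.2 -0.   5. ] [0.02 0.   0.03]
[ 0.38  0.1  -0.61] 0.6017190388344846
14.05 [0.45136674 0.34708025 0.23951612] [-10.91278342  25.46752445 -41.05695556  83.07327072  16.86591449
  77.77033824 -45.81841859]
```

View pics/home.png

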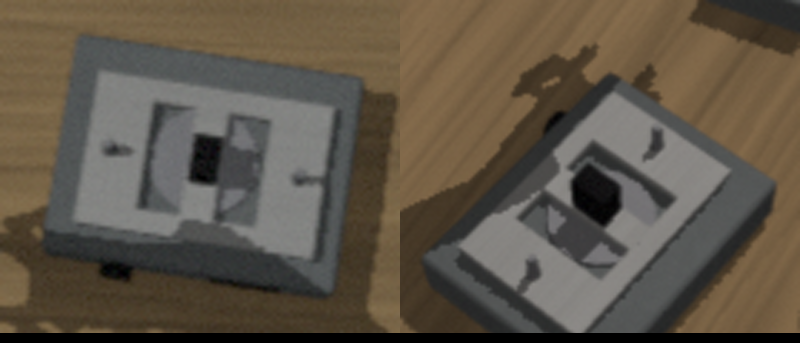

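The picture shows the guard flat on both strips, with pins through both holes at (107,148) and (300,178) in top and (655,143) and (530,272) in scene. The contact height of 0.1006 matches home. Now the lever.

```bash
python3 - <<'E'
from h import *
cut=[.5243,.3494,.126];o=[180,0,7.2]
P=lambda x,z:place(cut,[(x,0,z)])[0].tolist()
fingers.gripper_to(0.0,40)
robot.move_to(P(.05,.16),o)
f0=robot.current_contact_force()
print(robot.line_to(P(.05,.087),o,velocity=.1,f_stop=8))
loc=lambda:(np.array(robot.current_tool_pos())[:2]-cut[:2])@[np.cos(.126),np.sin(.126)]
s=robot.line_to(P(-.014,.087),o,velocity=.03,f_stop=20)
print("off",s,loc().round(4),robot.current_contact_force().round(1));robot.pause(.2)
im=vision.grab_frame("scene");cv2.imwrite("pics/s_off.png",im[:,:,::-1])
robot.line_to(P(.03,.087),o,velocity=.1)
robot.line_to(P(.03,.15),o,velocity=.15)
robot.line_to(P(-.06,.15),o,velocity=.15)
im2=vision.grab_frame("scene");cv2.imwrite("pics/s_off2.png",im2[:,:,::-1])
cv2.imwrite("pics/off.png",np.hstack([cv2.resize(i[90:180,280:380,::-1],(400,360),interpolation=cv2.INTER_CUBIC) for i in(im,im2)]))
print(robot.current_time_s())
E
```

```text
False
off False -0.0047 [14.4  2.7 -2. ]
21.1917
```

View pics/off.png

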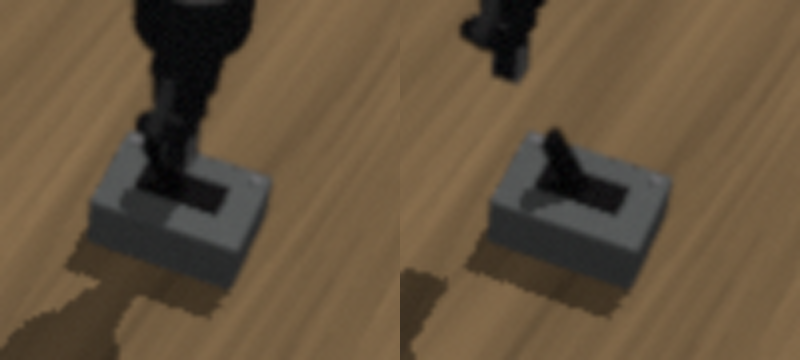

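```bash
python3 - <<'E'
from h import *
cut=[.5243,.3494,.126]
for th in(0,.1,.2,.3): print(th,proj("scene",place(cut,[(.052*np.sin(th-.55),0,.042+.052*np.cos(th-.55)),(0,0,.045)])).round(1).tolist())
print("box corners",proj("scene",place(cut,[(.055,-.0375,.045),(-.055,.0375,.045),(.055,.0375,.045),(-.055,-.0375,.045)])).round(1).tolist())
E
```

```text
0 [[316.8, 123.2], [324.9, 136.4]]
0.1 [[318.4, 123.1], [324.9, 136.4]]
0.2 [[320.1, 123.2], [324.9, 136.4]]
0.3 [[321.9, 123.4], [324.9, 136.4]]
box corners [[338.8, 152.6], [311.5, 121.1], [348.1, 133.4], [301.3, 139.6]]
```

The lever leans toward the robot, but the picture leaves about 0.1 rad of doubt. I'll push against the stop once more, harder, and then throw it on.

```bash
python3 - <<'E'
from h import *
cut=[.5243,.3494,.126];o=[180,0,7.2]
P=lambda x,z:place(cut,[(x,0,z)])[0].tolist()
loc=lambda:round(float((np.array(robot.current_tool_pos())[:2]-cut[:2])@[np.cos(.126),np.sin(.126)]),4)
F=lambda:robot.current_contact_force().round(1)
robot.line_to(P(.03,.15),o,velocity=.15);robot.line_to(P(.03,.087),o,velocity=.1)
for x in(-.008,-.022):
    s=robot.line_to(P(x,.087),o,velocity=.03,f_stop=28);robot.pause(.2);print("off",x,s,loc(),F())
robot.line_to(P(.03,.087),o,velocity=.1);robot.line_to(P(.03,.15),o,velocity=.15)
robot.line_to(P(-.06,.15),o,velocity=.15)
print(robot.line_to(P(-.06,.087),o,velocity=.1,f_stop=8))
for x in(.008,.022):
    s=robot.line_to(P(x,.087),o,velocity=.04,f_stop=28);robot.pause(.2);print("on",x,s,loc(),F())
robot.line_to(P(-.05,.087),o,velocity=.1);robot.line_to(P(-.06,.2),o,velocity=.15)
robot.pause(.3);print(F(),robot.current_time_s())
im=vision.grab_frame("scene")[:,:,::-1]
cv2.imwrite("pics/on.png",np.hstack([cv2.resize(im[v:v+90,u:u+100],(400,360),interpolation=cv2.INTER_CUBIC) for u,v in((280,90),(215,180))]))
for th in(.8,.9,1.,1.1): print(th,proj("scene",place(cut,[(.052*np.sin(th-.55),0,.042+.052*np.cos(th-.55))])).round(1).tolist())
E
```

```text
off -0.008 False -0.0036 [ 5.4  2.4 -0.1]
off -0.022 False -0.0066 [19.6  3.6 -1.9]
False
on 0.008 False 0.0019 [-11.6  -3.4   5.6]
on 0.022 True 0.0016 [-2.7 -0.8  5.3]
[0.2 0.9 0.4] 32.3667
0.8 [[330.8, 126.4]]
0.9 [[332.5, 127.3]]
1.0 [[334.1, 128.4]]
1.1 [[335.6, 129.5]]
```

View pics/on.png

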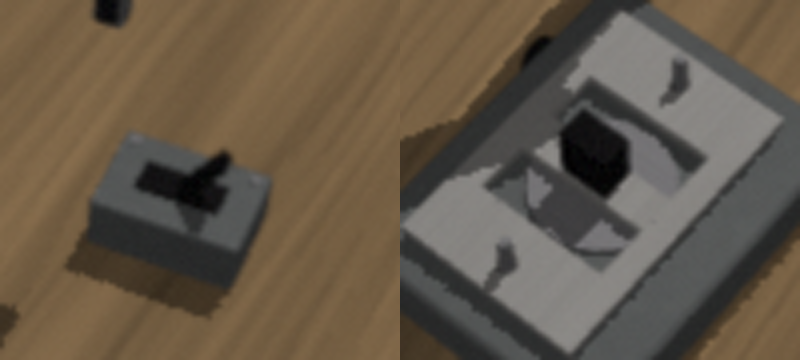

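The lever leans away from the robot, with its tip at (220,160) in the left panel, and the guard is still home. The last push ended early on its force stop, so I'll press once more to be sure.

```bash
python3 - <<'E'
from h import *
cut=[.5243,.3494,.126];o=[180,0,7.2]
P=lambda x,z:place(cut,[(x,0,z)])[0].tolist()
loc=lambda:round(float((np.array(robot.current_tool_pos())[:2]-cut[:2])@[np.cos(.126),np.sin(.126)]),4)
F=lambda:robot.current_contact_force().round(1)
robot.line_to(P(-.06,.087),o,velocity=.15,f_stop=8)
for x in(-.006,.004,.010,.018):
    s=robot.line_to(P(x,.087),o,velocity=.03,f_stop=30);robot.pause(.15);print("on",x,s,loc(),F())
robot.line_to(P(-.05,.087),o,velocity=.1);robot.line_to(P(-.06,.2),o,velocity=.15)
robot.pause(.3);print(F(),robot.current_time_s())
im=vision.grab_frame("scene")[:,:,::-1]
cv2.imwrite("pics/on2.png",cv2.resize(im[110:165,290:360],(700,550),interpolation=cv2.INTER_CUBIC))
E
```

```text
on -0.006 False -0.0061 [0.5 0.2 0.8]
on 0.004 False 0.0021 [-4.4 -2.   3.2]
on 0.01 False 0.0026 [-15.   -4.7  11.3]
on 0.018 False 0.0032 [-26.1  -9.   21.1]
[-0.6  0.5 -0. ] 39.1583
```

View pics/on2.png

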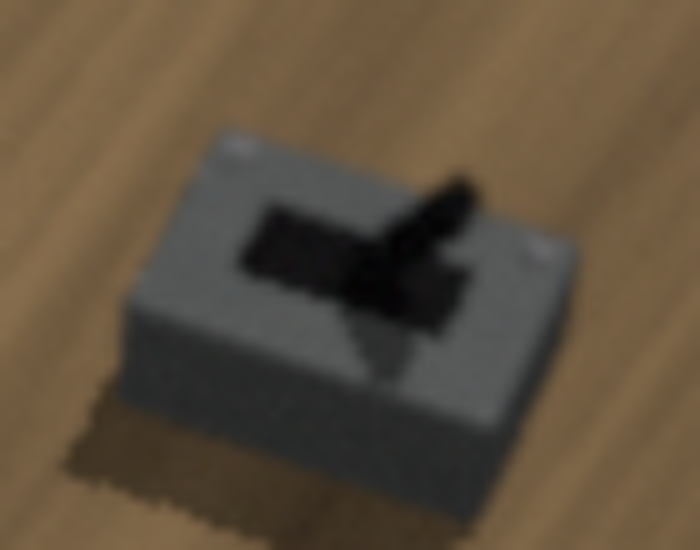

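The lever tip is at (465,195) in the crop, about (336,129) in the full picture, which is where fully on should be. Position held to within 1 mm while the force rose to 26 N, so it's against the rigid stop. The arm is clear, so I'll hand in.

```bash
python3 -c "
from station import workorder
print(workorder.close_job())"
```

```text
the job is handed in; nothing more can be done
None
```

The job is handed in (verdict not shown): the guard lies home over both pins and released, and the cutout lever was pushed fully off and then thrown fully on, pressed against its stop each way, with the arm clear at about 39 s.

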